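# Stack the sample tray on its docked twin

## Task

Pick up the blue sample tray by its grey handle and stack it gently on the white tray in the metal dock, with all four orange corner lugs dropped into the white tray's sockets so that it sits fully home and level. The white tray is clamped a little off the dock's centre, so feel for the sockets rather than pressing down hard; keep the blue tray level, leave the other things on the desk alone, and let go at the end.

Things in the scene. Friction and masses are not known exactly. Their poses are not given: they have to be found in the camera images.
- tray_handle (a point): Centre of the grey handle bar (mm: 24 wide in x, 120 long in y, 22 high) of the loose blue tray, 74 above the tray's underside and over its middle. The tray, 0.35-0.7 kg, is an open box 176 (x) by 200 (y) by 36 high. It starts standing on its lugs on the desk, this point 84 up. x: across the bar (the way to pinch it), y: along the bar, z up.
- tray_base (a point): Centre of the blue tray's flat underside. Sizes in mm. Four round orange lugs stand 10 down from it at x +-50, y +-80: 16 in diameter, the lowest 2 tapering to 14 at the tip. Same axes as tray_handle. A half turn about z makes no difference to the fit.
- dock: Fixed grey metal base plate (mm) 232 (x) by 236 (y) by 8 thick with two rails along its x; origin at the centre of its underside, on the desk, z up. On it is the white tray, 190 (x) by 204 (y) by 50 high, square with the dock and firmly clamped somewhere along the rails: its centre is up to 18 to either side of the dock's centre along x (not measured), at 0 in y.
- dock_top (a point): Point of the dock 58 mm above its origin, level with the white tray's flat end ledges (at y +-80, 44 wide, 190 long in x). In each ledge two sockets at x +-50 from the white tray's centre: 19 wide in x, 24 in y, 12 deep. Blue x goes along dock x, either way. Lugs standing on the ledges: tray_handle is 142 above the desk; fully home, underside on the ledges: 132.
- pillbottle_mid (a point): Bystander: amber bottle 48 mm in diameter, 75 mm high; point at its centre.
- mouse_mid (a point): Bystander: grey computer mouse 100 by 58 by 30 mm high; point at its centre.
- taperoll_mid (a point): Bystander: white roll of tape lying flat, 64 mm in diameter, 24 mm high; point at its centre.

How it is judged:
On the way:
1. the blue tray is lifted clear of the desk (height (world z) of tray_handle above 0.15 m), for 0.2 s.
At the end, for the whole second after the job is handed in: the blue tray rests on the white tray with all four lugs in the sockets: handle bar 132 mm (+-3) above the desk, within 24 mm of the dock's centre in its x and 8 mm in its y, square within 0.08 rad, level within 0.03 rad, at rest and released (z of tray_handle in the frame of dock between 0.129 and 0.135 m and x of tray_handle in the frame of dock between -0.024 and 0.024 m and y of tray_handle in the frame of dock between -0.008 and 0.008 m and angle between the x axis of tray_handle and the x axis of dock, either way round below 0.08 rad and angle between tray_handle's own z axis and vertical below 0.03 rad and contact force between tray and dock above 1 N and linear speed of tray below 0.01 m/s); the robot touches nothing.
It fails at once if the blue tray is pressed, knocked or dropped on the white tray or dock with more than 35 N (contact force between tray and dock above 35 N).
It fails at once if the blue tray is tipped more than 0.3 rad (angle between tray_handle's own z axis and vertical above 0.3 rad).
It fails at once if a bystander is moved more than 30 mm (distance of any of pillbottle_mid, mouse_mid, taperoll_mid from where it was at the start of the episode above 0.03 m).
It also fails if it takes over 58 s, if anything falls off the work surface, if the arm or the gripper's body presses on something with over 40 N, if the wrist force passes 120 N, or if a joint passes its speed limit or range.

## Robot

A 6-joint arm with a two-finger parallel gripper is mounted at the origin on the work surface. World frame = base frame: x ahead of the robot, y to its left, z up, the work surface at z = 0. Lengths are in m, angles in rad, forces in N, time in s.
With the tool pointing down it reaches from about 0.35 to 0.775 m from the base axis. Payload 7.3 kg.
Tool frame: the origin (TCP) lies midway between the tips of the shut fingers; the grasp point (between the pads) lies 19 mm behind it; z points along the fingers, y is the direction in which the jaws open and shut (so a half turn about z gives the same grasp; the last joint's range is limited). The gripper opens to 92 mm and grips with 3 to 60 N. Pads are 19 mm wide; open, the fingers measure 130 mm over their backs; the gripper's body (75 mm by 190 mm) begins 47 mm behind the grasp point.
Start: joints at [1.036, 0.342, 1.524, -0, 1.275, -0.146], TCP at [0.199, 0.486, 0.192] pointing down, gripper open.
Joint ranges: [-2.53, 2.53], [-0.77, 2.02], [0.04, 2.7], [-1, 4.14], [0.28, 2.66], [-3.11, 3.11]. Speed limits (rad/s): [2.57, 2.57, 3.14, 3.14, 3.14, 3.14].

## Interface

Orientations are given as [roll, pitch, yaw] about the fixed x, y, z axes, in that order (R = Rz(yaw) Ry(pitch) Rx(roll)).
In Python, from workcell import monitor, vision, env, spotter gives the robot as it stands.
- The arm moves only by the tool apply_moves, never from a script. Its argument "moves" is a list of rows, each a list of 4 numbers: the shift along the world's x, y, z as a fraction of full scale, then the turn about the world's z as a fraction of full scale. A call has 1 to 20 rows; each row is the pose to reach, as a shift and turn from the pose commanded when the call began, turning the shorter way round; what a row does not reach only later rows make up. Full scale, the value 1, is 200 mm for a shift and pi rad for a turn. A row lasts 1/12 s, in which the tool goes at most 41.7 mm and 7.16 degrees, less where a joint would pass 70% of its speed; a pose out of reach is approached as far as the arm can. A call with a number of a shift or a turn outside -1 to 1 is refused whole. A call with a gripper value outside its range is refused whole. "grip" is the opening in per cent of the stroke, from 0 (shut) to 100 (fully open), set as the call begins (left out, the last holds). The fingers move at their own pace and stop on an object; "force" is the grip in N (left out, the last holds). Time passes only in rows, so rows that repeat a pose let the fingers close. It gives the time, the measured TCP pose, the force and the opening at its end, in the units of the state.
- monitor.read_state(): the state, without advancing time (a new reading comes with each control period).
- vision.get_image(name): name is "scene" or "top"; returns a dict with "image" (400x640x3 uint8, blue, green, red), "fov_y" (degrees; the focal length in pixels is half the picture's height over the tangent of half this angle, whatever the lens; pixels are square), "cx", "cy" (the principal point, pixels), "xyz" and "orientation" of the camera in the world. Camera axes: x right, y down, z forward; pixel columns grow to the right and rows downward; lengths in m; the calibration is good to about 2 mm. A picture is of the moment at which its call begins. There is no depth.
- env.close_job(): hands the job in, once; it reports no verdict.
Trained networks look in a picture, given as the dict that the camera call returned (one of the last four; its "shot" number tells which), for a name from the list of things; names that differ only in an ending like _2 or _b are one class to them, and where a whole thing is asked for, a point or a joint stands for the part that bears it (a point fixed in the world has none). Each returns a list of dicts, best first, with "p" (0 to 1); they miss things now and then, are a little off and sometimes report something else, mostly with a low value. They report only what shows in the picture. A call takes as long as a camera call.
- spotter.find_in(picture, thing): "xyz" ([x, y, z] in m, in world coordinates, good to about 4 mm: the middle of the surface that is visible of it).
- spotter.masks_of(picture, thing): "region" (400x640 bool, what is visible of it).
The state is a dict: "clock": time; "joints": joint angles; "qvel": joint speeds; "joint_torque": joint torques, N m; "tcp_pos": TCP position; "tcp_rot": TCP orientation; "wrist_force": force on the tool from outside, world axes, zero at the start; "ft_torque": the same for the moment, N m; "width": finger opening in m.
Only numpy, scipy, OpenCV 4.12 (cv2) and the standard library are available. Lean on these libraries where they do the work, as an engineer would, in place of code of your own. Each camera call takes 0.05 s, during which the arm holds its last target.

## Working session

There is one attempt and no reset: what is moved stays moved. The work goes in short steps, Python scripts to look and compute and a tool call to move; the robot and the scene stay as the last step left them, time stands still between calls to the robot, and variables do not carry over. Pictures are saved under pics/ and viewed, and the job is handed in when it is done.

Besides the shell and the picture viewer there is one more tool, called after "Request:" as name(argument=value, ...) on one line, values as JSON. apply_moves: Moves the arm, as the interface text tells. Its arguments: {"type":"object","properties":{"moves":{"type":"array"},"grip":{"type":"number"},"force":{"type":"number"}},"required":["moves"]}

```bash
ls; mkdir -p pics; cat > h.py <<'E'
import numpy as np, cv2
from scipy.spatial.transform import Rotation as R
from workcell import monitor, vision, env, spotter
def K(p):
    f=p["image"].shape[0]/2/np.tan(np.radians(p["fov_y"])/2); return f
def pose(p):
    o=np.array(p["orientation"],float)
    return np.array(p["xyz"]), (o if o.shape==(3,3) else R.from_euler("xyz",o).as_matrix())
def proj(p,X):
    t,r=pose(p); c=(np.atleast_2d(X)-t)@r; f=K(p)
    return np.c_[p["cx"]+f*c[:,0]/c[:,2], p["cy"]+f*c[:,1]/c[:,2]]
def ray(p,uv,z):
    t,r=pose(p); f=K(p); uv=np.atleast_2d(uv)
    d=np.c_[(uv[:,0]-p["cx"])/f,(uv[:,1]-p["cy"])/f,np.ones(len(uv))]@r.T
    return t+d*((z-t[2])/d[:,2])[:,None]
E
python3 - <<'E'
from h import *
np.set_printoptions(precision=4,suppress=True)
for n in ["top","scene"]:
    p=vision.get_image(n); cv2.imwrite(f"pics/{n}0.png",p["image"]); print(n,p["fov_y"],p["cx"],p["cy"],p["xyz"],p["orientation"])
    for t in ["tray_handle","tray_base","dock","dock_top","pillbottle_mid","mouse_mid","taperoll_mid"]:
        try: print(t,[(np.round(d["xyz"],4),round(d["p"],2)) for d in spotter.find_in(p,t)][:3])
        except Exception as e: print(t,e)
s=monitor.read_state(); print(s)
E
```

```text
pics
top 55.09339560392165 323.4209262454871 201.20314341657482 [0.5456 0.0078 0.9309] [-3.0344  0.0188 -1.543 ]
tray_handle [(array([ 0.5188, -0.236 ,  0.0137]), 0.76)]
tray_base [(array([ 0.5214, -0.2365,  0.0162]), 0.94)]
dock [(array([0.4889, 0.2153, 0.0198]), 0.77)]
dock_top [(array([0.4926, 0.2112, 0.0191]), 0.62)]
pillbottle_mid [(array([0.5081, 0.0029, 0.0492]), 0.67)]
mouse_mid [(array([0.7884, 0.1439, 0.03  ]), 0.74)]
taperoll_mid [(array([ 0.7626, -0.1327,  0.0244]), 0.56)]
scene 56.43658350835126 330.0520056142878 204.29018143713026 [ 0.9219 -0.3346  0.5299] [-2.3405 -0.0071  0.726 ]
tray_handle [(array([ 0.5297, -0.2479,  0.0288]), 0.76)]
tray_base [(array([ 0.5266, -0.2467,  0.0294]), 0.87)]
dock [(array([0.519 , 0.189 , 0.0398]), 0.57)]
dock_top []
pillbottle_mid [(array([ 0.5233, -0.0099,  0.0438]), 0.96)]
mouse_mid [(array([0.5206, 0.1931, 0.0379]), 0.71), (array([0.793 , 0.1334, 0.026 ]), 0.68)]
taperoll_mid [(array([ 0.7625, -0.1385,  0.0213]), 0.96)]
{'clock': 0.8, 'joints': array([ 1.036 ,  0.342 ,  1.5241,  0.    ,  1.2754, -0.146 ]), 'qvel': array([ 0.0001,  0.0008,  0.0004, -0.0019, -0.0017,  0.0008]), 'joint_torque': array([ -0.0003, -43.1081, -24.4474,   0.0718,   0.048 ,  -0.    ]), 'tcp_pos': array([0.199 , 0.4859, 0.192 ]), 'tcp_rot': array([3.1415, 0.    , 2.7528]), 'wrist_force': array([0.8151, 0.5647, 0.6602]), 'ft_torque': array([ 0.0067, -0.0312, -0.0489]), 'width': 0.09195764541585934}
```

View pics/top0.png

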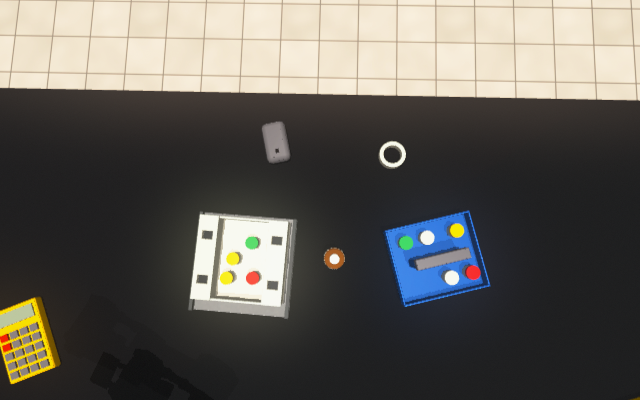

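View pics/scene0.png

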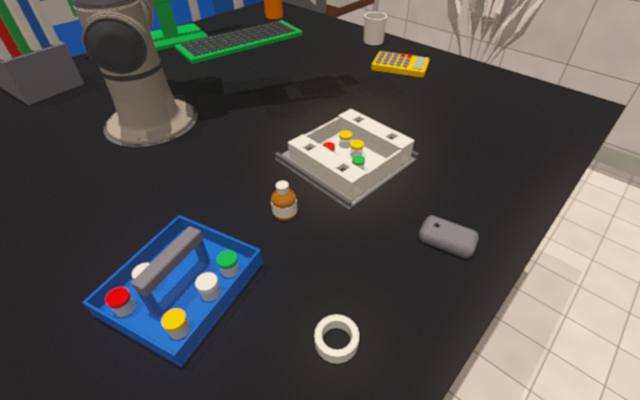

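```bash
python3 - <<'E'
import cv2
a=cv2.imread("pics/top0.png")
cv2.imwrite("pics/c1.png",cv2.resize(a[200:330,180:310],None,fx=4.5,fy=4.5,interpolation=cv2.INTER_CUBIC))
cv2.imwrite("pics/c2.png",cv2.resize(a[200:310,375:500],None,fx=5,fy=5,interpolation=cv2.INTER_CUBIC))
E
```

```text
(no output)
```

View pics/c1.png

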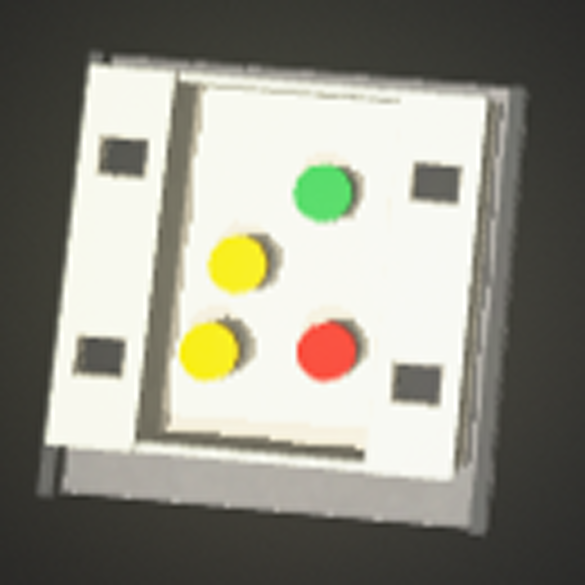

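View pics/c2.png

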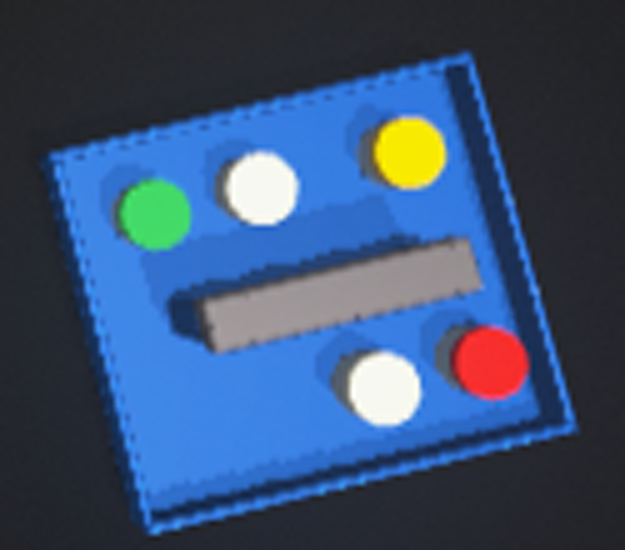

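```bash
python3 - <<'E'
from h import *
from scipy.optimize import least_squares
np.set_printoptions(precision=4,suppress=True)
p=vision.get_image("top")
def fit(px,L,x0):
    L=np.array(L)
    f=lambda q:(proj(p,np.c_[(L[:,:2]@R.from_euler("z",q[2]).as_matrix()[:2,:2].T)+q[:2],L[:,2]])-px).ravel()
    r=least_squares(f,x0); return r.x,np.round(r.fun.reshape(-1,2),2)
c=lambda a,s,ox,oy:(np.array(a)+.5)/s-.5+[ox,oy]
rim=c([(50,155),(470,55),(577,430),(150,533)],5,375,200)
bar=c([(203,299),(465,240),(482,288),(218,352)],5,375,200)
Lr=[(.088,.1,.046),(.088,-.1,.046),(-.088,-.1,.046),(-.088,.1,.046)]
Lb=[(.012,.06,.095),(.012,-.06,.095),(-.012,-.06,.095),(-.012,.06,.095)]
print("rim",*fit(rim,Lr,[.5,-.2,.2])); print("bar",*fit(bar,Lb,[.5,-.2,.2])); print("all",fit(np.r_[rim,bar],Lr+Lb,[.5,-.2,.2])[0])
soc=c([(123,157),(436,183),(417,383),(99,356)],4.5,180,200)
out=c([(90,65),(488,97),(455,480),(47,443)],4.5,180,200)
Ls=[(.05,.08,.058),(.05,-.08,.058),(-.05,-.08,.058),(-.05,.08,.058)]
Lo=[(.095,.102,.058),(.095,-.102,.058),(-.095,-.102,.058),(-.095,.102,.058)]
print("soc",*fit(soc,Ls,[.5,.2,0])); print("out",*fit(out,Lo,[.5,.2,0]))
# dock plate top? corners
pl=c([(485,535),(38,495)],4.5,180,200); print("plate corners z8",ray(p,pl,.008), "z.016",ray(p,pl,.016))
E
```

```text
rim [ 0.5177 -0.2343  0.2639] [[-0.18 -0.18]
 [ 0.28 -0.62]
 [ 0.4   0.16]
 [-0.5   0.59]]
bar [ 0.5181 -0.234   0.2581] [[-0.79  0.06]
 [ 1.06 -0.98]
 [ 0.67  0.4 ]
 [-0.94  0.48]]
all [ 0.5179 -0.2341  0.2628]
soc [ 0.5018  0.2135 -0.0548] [[-0.09 -0.11]
 [-0.02 -0.07]
 [-0.05  0.14]
 [ 0.16  0.03]]
out [ 0.5019  0.2129 -0.0529] [[ 0.18  0.  ]
 [ 0.07 -0.04]
 [-0.29 -0.2 ]
 [ 0.04  0.24]]
plate corners z8 [[0.3654 0.1048 0.008 ]
 [0.3785 0.3408 0.008 ]] z.016 [[0.367  0.104  0.016 ]
 [0.3799 0.338  0.016 ]]
```

```bash
python3 - <<'E'
import cv2
a=cv2.imread("pics/scene0.png")
cv2.imwrite("pics/c3.png",cv2.resize(a[210:360,80:270],None,fx=4,fy=4,interpolation=cv2.INTER_CUBIC))
E
```

```text
(no output)
```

View pics/c3.png

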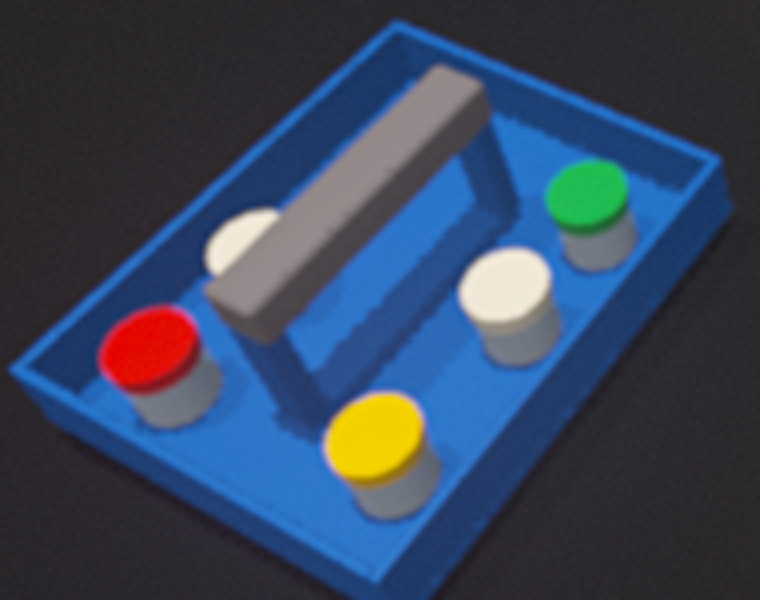

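```bash
python3 - <<'E'
from h import *
np.set_printoptions(precision=3,suppress=True)
a=vision.get_image("top");b=vision.get_image("scene")
for n,t,s in [("red",(490,362),(150,347)),("yel",(409,153),(376,436)),("wh",(261,188),(505,285)),("grn",(155,214),(587,193))]:
    t=np.array(t)/5+[375,200]; s=np.array(s)/4+[80,210]
    zs=np.arange(.02,.09,.001); d=[np.linalg.norm(ray(a,t,z)-ray(b,s,z)) for z in zs]; i=np.argmin(d); print(n,zs[i],d[i],ray(a,t,zs[i]))
E
```

```text
red 0.043000000000000024 0.0003738814355622773 [[ 0.487 -0.316  0.043]]
yel 0.043000000000000024 0.0011818337435491918 [[ 0.581 -0.281  0.043]]
wh 0.044000000000000025 0.0006426716064893367 [[ 0.563 -0.213  0.044]]
grn 0.044000000000000025 0.0009601495089755138 [[ 0.55  -0.165  0.044]]
```

Request:
apply_moves(moves=[[0.2, -0.2, 0, -0.06], [0.4, -0.4, 0, -0.1], [0.6, -0.6, 0, -0.14], [0.8, -0.8, 0, -0.18], [1, -1, 0, -0.22], [1, -1, 0, -0.26], [1, -1, 0, -0.293]], grip=100)

```text
clock: 1.53
tcp_pos: [0.4008, 0.2836, 0.1921]
tcp_rot: [3.141, 0.0, 1.871]
wrist_force: [1.0, 0.3, 0.6]
width: 0.0919
```

Request:
apply_moves(moves=[[0.1, -0.2, 0, 0], [0.2, -0.4, 0, 0], [0.3, -0.6, 0, 0], [0.4, -0.8, 0, 0], [0.5, -1, 0, 0]])

```text
clock: 1.95
tcp_pos: [0.4928, 0.0975, 0.1921]
tcp_rot: [3.141, 0.0, 1.878]
wrist_force: [0.9, -0.5, -0.5]
width: 0.0919
```

Request:
apply_moves(moves=[[0.02, -0.2, 0, 0], [0.04, -0.4, 0, 0], [0.06, -0.6, 0, 0], [0.08, -0.8, 0, 0], [0.095, -1, 0, 0]])

```text
clock: 2.37
tcp_pos: [0.5111, -0.1025, 0.1921]
tcp_rot: [3.141, 0.0, 1.878]
wrist_force: [0.7, 0.5, 0.1]
width: 0.0916
```

Request:
apply_moves(moves=[[0, -0.15, 0, 0], [0, -0.3, 0, 0], [0, -0.45, 0, 0], [0, -0.6, -0.05, 0], [0, -0.6, -0.1, 0], [0, -0.6, -0.1, 0]])

```text
clock: 2.87
tcp_pos: [0.5098, -0.2212, 0.1696]
tcp_rot: [-3.139, -0.003, 1.875]
wrist_force: [-1.0, 0.9, -0.3]
width: 0.0919
```

Request:
apply_moves(moves=[[0.04, -0.06, 0, -0.013], [0.04, -0.06, 0, -0.013], [0.04, -0.06, 0, -0.013]])

```text
clock: 3.12
tcp_pos: [0.5193, -0.2316, 0.1721]
tcp_rot: [3.141, -0.0, 1.839]
wrist_force: [-2.1, 0.2, 1.0]
width: 0.0918
```

```bash
python3 - <<'E'
from h import *
s=monitor.read_state();print(s["tcp_pos"],s["tcp_rot"],s["clock"])
p=vision.get_image("scene");cv2.imwrite("pics/s1.png",p["image"])
p=vision.get_image("top");cv2.imwrite("pics/t1.png",p["image"])
E
```

```text
[ 0.51934126 -0.23155449  0.17208127] [ 3.14144091e+00 -3.28731403e-04  1.83856915e+00] 3.1167
```

View pics/s1.png

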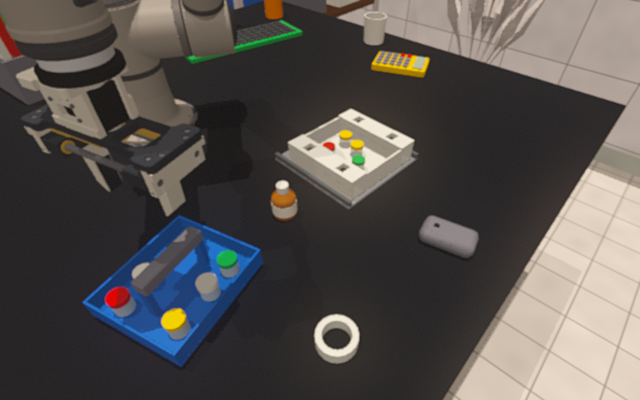

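```bash
python3 - <<'E'
from h import *
p=vision.get_image("scene")
s=monitor.read_state();t=s["tcp_pos"];print(t,s["clock"])
d=np.array([.966,.259,0])
P=np.array([t,t+.046*d,t-.046*d,[.518,-.234,.095]])
print(proj(p,P))
im=cv2.imread("pics/s1.png")
for u in proj(p,P): cv2.circle(im,tuple(int(v) for v in u),3,(0,0,255),-1)
cv2.imwrite("pics/s1b.png",cv2.resize(im[80:330,0:300],None,fx=2.4,fy=2.4))
E
```

```text
[ 0.51909958 -0.23135069  0.17223149] 3.2667
[[153.06244511 216.22476456]
 [179.59271846 227.85950359]
 [128.04980385 205.25557666]
 [167.99423954 253.37291709]]
```

View pics/s1b.png

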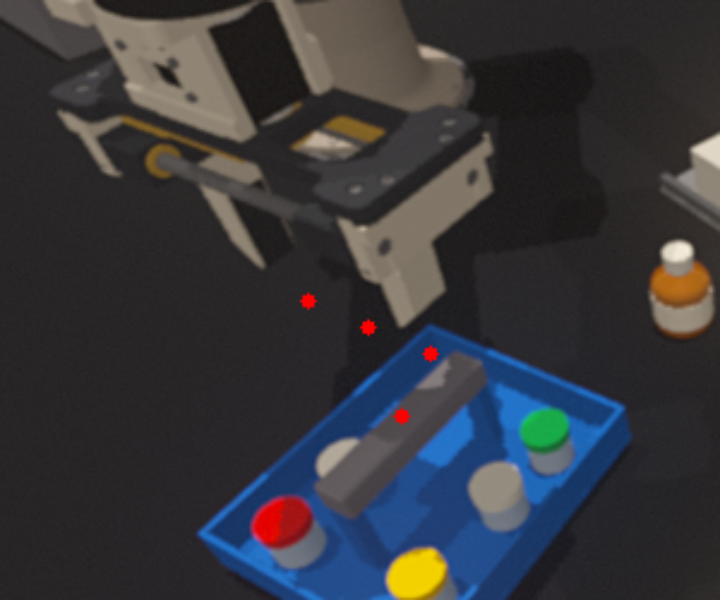

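View pics/t1.png

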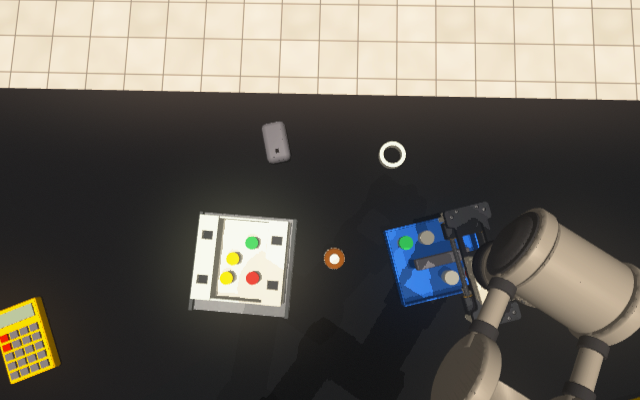

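```bash
python3 - <<'E'
from h import *
np.set_printoptions(precision=1,suppress=True)
p=vision.get_image("scene");q=vision.get_image("top")
s=monitor.read_state();t=s["tcp_pos"]
d=np.array([.966,.259,0]);e=np.array([-.259,.966,0]);
a=cv2.imread("pics/s1.png");b=cv2.imread("pics/t1.png")
def box(im,cam,x,y,z0,z1,col):
    P=np.array([t+i*d+j*e+[0,0,k] for i in x for j in y for k in (z0,z1)])
    U=proj(cam,P)
    for m in range(8):
        for n in (1,2,4):
            if not m&n: cv2.line(im,tuple(int(v*4) for v in U[m]),tuple(int(v*4) for v in U[m|n]),col,1,cv2.LINE_AA)
for cam,im,n in ((p,a,"s1c"),(q,b,"t1c")):
    im=cv2.resize(im,None,fx=4,fy=4,interpolation=cv2.INTER_CUBIC)
    box(im,cam,(.046,.065),(-.0095,.0095),0,.066,(0,0,255))
    box(im,cam,(-.046,-.065),(-.0095,.0095),0,.066,(0,255,255))
    box(im,cam,(-.095,.095),(-.0375,.0375),.066,.1,(0,255,0))
    im=im[320:1200,40:1100] if n=="s1c" else im[700:1400,1450:2250]
    cv2.imwrite(f"pics/{n}.png",cv2.resize(im,None,fx=.7,fy=.7))
E
```

```text
(no output)
```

View pics/s1c.png

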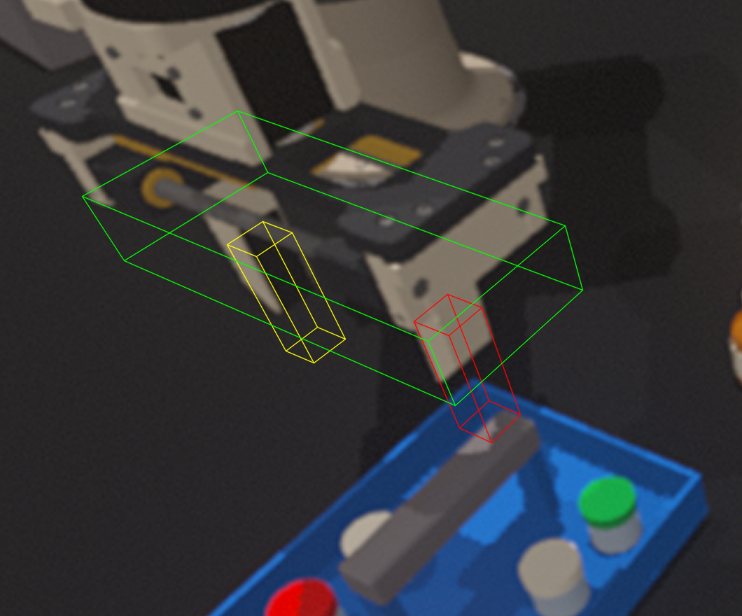

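View pics/t1c.png

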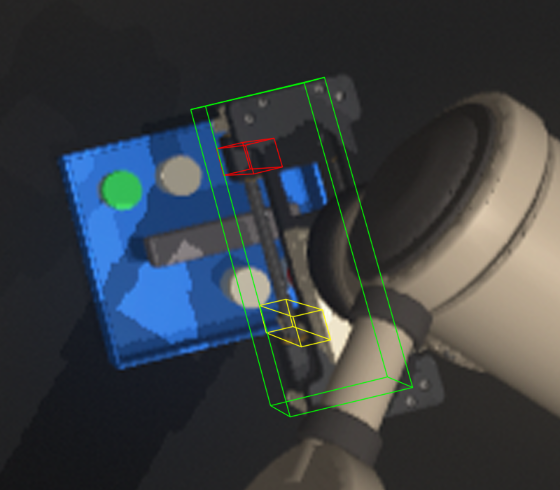

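Request:
apply_moves(moves=[[-0.005, -0.013, -0.1, -0.001], [-0.005, -0.013, -0.2, -0.001], [-0.005, -0.013, -0.3, -0.001], [-0.005, -0.013, -0.31, -0.001], [-0.005, -0.013, -0.31, -0.001]])

```text
clock: 3.78
tcp_pos: [0.5175, -0.2344, 0.1092]
tcp_rot: [-3.14, -0.002, 1.834]
wrist_force: [0.3, 0.0, 0.1]
width: 0.0917
```

```bash
cat > ov.py <<'E'
from h import *
import sys
def box(im,cam,t,d,e,x,y,z0,z1,col):
    P=np.array([t+i*d+j*e+[0,0,k] for i in x for j in y for k in (z0,z1)])
    U=proj(cam,P)
    for m in range(8):
        for n in (1,2,4):
            if not m&n: cv2.line(im,tuple(int(v*4) for v in U[m]),tuple(int(v*4) for v in U[m|n]),col,1,cv2.LINE_AA)
def run(tag,crops):
    s=monitor.read_state();t=s["tcp_pos"];w=s["width"]/2;yaw=s["tcp_rot"][2]
    d=np.array([np.sin(yaw),-np.cos(yaw),0]);e=np.array([-d[1],d[0],0])
    print(t,s["tcp_rot"],s["width"],s["wrist_force"],s["clock"])
    for n,(r0,r1,c0,c1) in crops.items():
        cam=vision.get_image(n); cv2.imwrite(f"pics/{tag}{n}_raw.png",cam["image"])
        im=cv2.resize(cam["image"],None,fx=4,fy=4,interpolation=cv2.INTER_CUBIC)
        box(im,cam,t,d,e,(w,w+.019),(-.0095,.0095),0,.066,(0,0,255))
        box(im,cam,t,d,e,(-w,-w-.019),(-.0095,.0095),0,.066,(0,255,255))
        im=im[r0*4:r1*4,c0*4:c1*4]; k=min(760/im.shape[1],590/im.shape[0])
        cv2.imwrite(f"pics/{tag}{n}.png",cv2.resize(im,None,fx=k,fy=k,interpolation=cv2.INTER_AREA))
E
python3 -c "
from ov import *
run('a',{'scene':(80,340,40,280)})"
```

```text
[ 0.51750563 -0.23441227  0.10924852] [-3.13998122e+00 -1.89144223e-03  1.83424604e+00] 0.09171913578954374 [0.32219875 0.00675012 0.13652526] 3.7833
```

View pics/ascene.png

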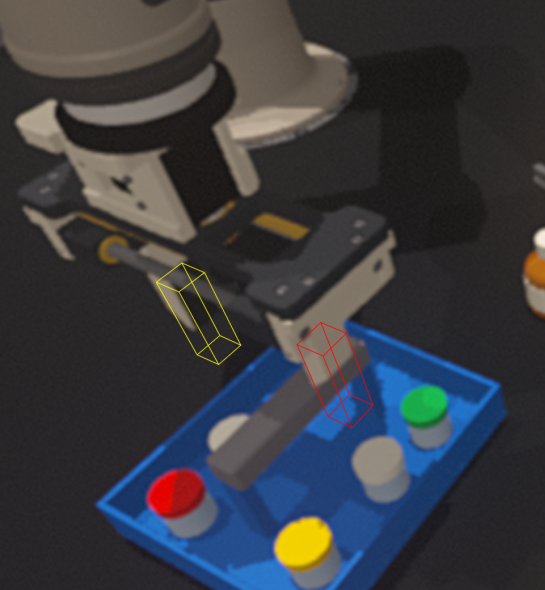

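Request:
apply_moves(moves=[[0.003, 0.002, -0.06, 0], [0.003, 0.002, -0.12, 0], [0.003, 0.002, -0.17, 0], [0.003, 0.002, -0.17, 0]])

```text
clock: 4.17
tcp_pos: [0.5183, -0.2344, 0.0752]
tcp_rot: [-3.141, -0.001, 1.834]
wrist_force: [-0.2, 0.1, -0.2]
width: 0.0917
```

```bash
python3 -c "
from ov import *
run('b',{'scene':(100,330,60,290),'top':(180,340,360,540)})"
```

```text
[ 0.51830069 -0.23435247  0.07521492] [-3.14062985e+00 -1.07733004e-03  1.83395953e+00] 0.09169302369411504 [-0.18614677  0.13610753 -0.19829699] 4.1667
```

View pics/bscene.png

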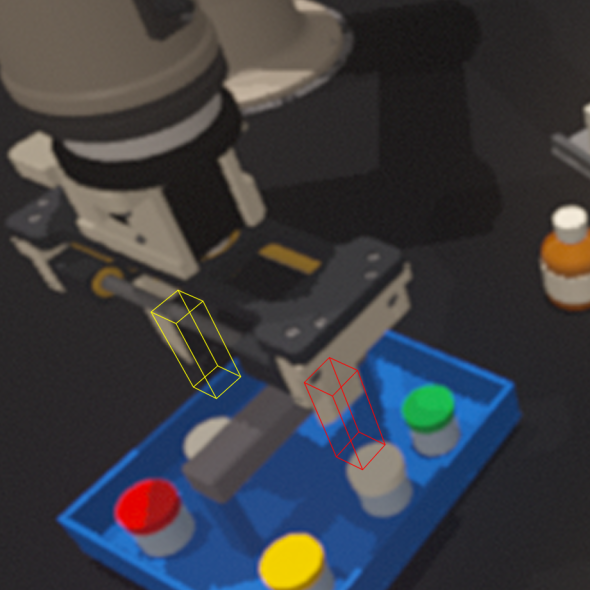

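View pics/btop.png

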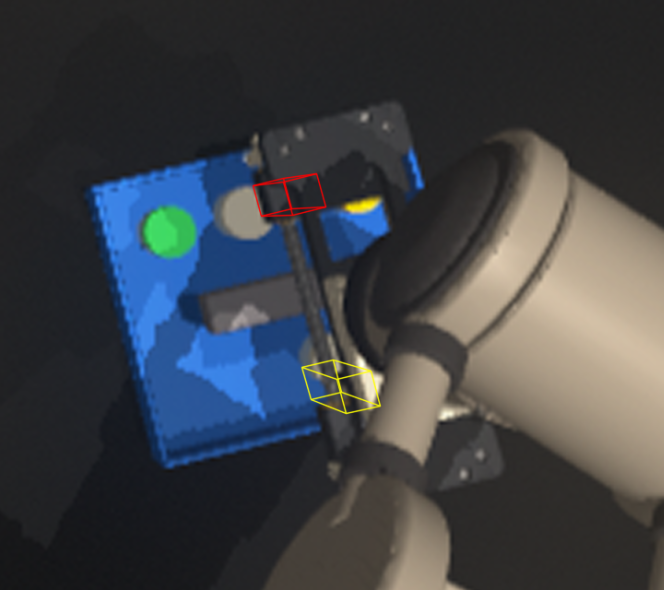

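Request:
apply_moves(moves=[[0, 0, 0, 0], [0, 0, 0, 0], [0, 0, 0, 0], [0, 0, 0, 0]], grip=50, force=20)

```text
clock: 4.6
tcp_pos: [0.519, -0.2348, 0.0764]
tcp_rot: [3.141, 0.001, 1.834]
wrist_force: [-0.2, 0.3, 0.8]
width: 0.0697
```

```bash
python3 -c "
from ov import *
run('c',{'scene':(100,330,60,290)})"
```

```text
[ 0.518998   -0.23481832  0.07640235] [3.14098868e+00 5.78100069e-04 1.83387684e+00] 0.06966219102048059 [-0.22372591  0.29147521  0.83929546] 4.6
```

View pics/cscene.png

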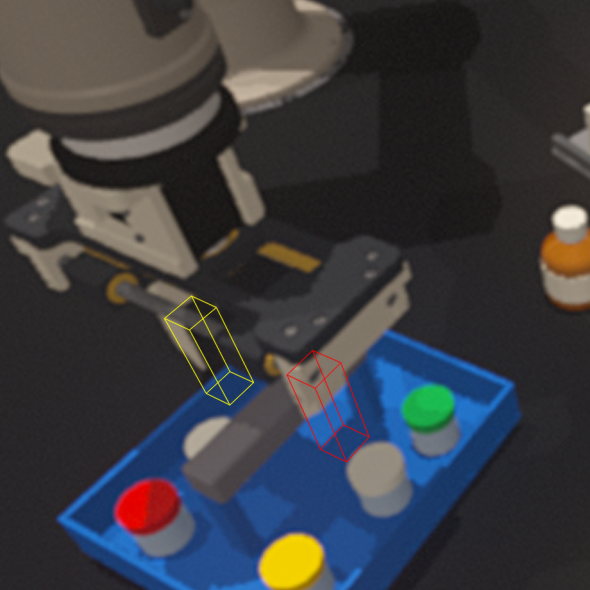

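```bash
python3 - <<'E'
from h import *
np.set_printoptions(precision=4,suppress=True)
a=vision.get_image("top");b=vision.get_image("scene")
for n,t,s in [("-e",(375.5,120),(306.5,329)),("+e",(292.5,142.5),(375,265))]:
    t=np.array(t)/3.69+[360,180]; s=np.array(s)/2.565+[60,100]
    zs=np.arange(.1,.35,.001); d=[np.linalg.norm(ray(a,t,z)-ray(b,s,z)) for z in zs]; i=np.argmin(d); X=ray(a,t,zs[i])[0]
    D=np.array([.966,.259]);E=np.array([-.259,.966]);v=X[:2]-[.5183,-.2344]
    print(n,zs[i],d[i],X,"d,e",v@D,v@E)
E
```

```text
-e 0.2160000000000001 0.0001724854645911317 [ 0.6077 -0.234   0.216 ] d,e 0.08644437361905577 -0.02279073210299672
+e 0.2170000000000001 0.0026370955955906227 [ 0.5952 -0.1922  0.217 ] d,e 0.0851966873619792 0.02088103045718629
```

```bash
python3 - <<'E'
from h import *
np.set_printoptions(precision=4,suppress=True)
b=vision.get_image("scene")
t=np.array([.519,-.2348,.0764]);D=np.array([.966,.259]);E=np.array([-.259,.966])
for n,s in [("+ -e corner",(305,415)),("+ +e corner",(345,378)),("- tip",(200,368))]:
    s=np.array(s)/2.565+[60,100]
    for z in np.arange(.06,.15,.01):
        v=ray(b,s,z)[0,:2]-t[:2]; print(n,round(z,3),"d,e mm",v@D*1e3,v@E*1e3)
E
```

```text
+ -e corner 0.06 d,e mm -2.927337696685135 12.434858904372682
+ -e corner 0.07 d,e mm 4.866185678962768 7.897422386138091
+ -e corner 0.08 d,e mm 12.65970905461067 3.3599858679035015
+ -e corner 0.09 d,e mm 20.45323243025857 -1.1774506503310884
+ -e corner 0.1 d,e mm 28.246755805906474 -5.714887168565678
+ -e corner 0.11 d,e mm 36.04027918155437 -10.252323686800295
+ -e corner 0.12 d,e mm 43.833802557202375 -14.78976020503494
+ -e corner 0.13 d,e mm 51.62732593285017 -19.327196723269502
+ -e corner 0.14 d,e mm 59.420849308498184 -23.86463324150412
+ +e corner 0.06 d,e mm -0.9455658132180517 45.793177972769094
+ +e corner 0.07 d,e mm 6.805785977198289 40.5458851852474
+ +e corner 0.08 d,e mm 14.557137767614414 35.29859239772576
+ +e corner 0.09 d,e mm 22.308489558030754 30.051299610204072
+ +e corner 0.1 d,e mm 30.059841348447083 24.804006822682357
+ +e corner 0.11 d,e mm 37.81119313886343 19.556714035160667
+ +e corner 0.12 d,e mm 45.56254492927975 14.309421247638946
+ +e corner 0.13 d,e mm 53.3138967196961 9.062128460117256
+ +e corner 0.14 d,e mm 61.06524851011223 3.814835672595622
- tip 0.06 d,e mm -88.22201470680359 10.61117689749677
- tip 0.07 d,e mm -78.6134430042809 6.112547853437167
- tip 0.08 d,e mm -69.00487130175814 1.6139188093774783
- tip 0.09 d,e mm -59.396299599235405 -2.8847102346821436
- tip 0.1 d,e mm -49.78772789671262 -7.3833392787417775
- tip 0.11 d,e mm -40.17915619418982 -11.881968322801413
- tip 0.12 d,e mm -30.570584491667038 -16.38059736686105
- tip 0.13 d,e mm -20.96201278914436 -20.87922641092065
- tip 0.14 d,e mm -11.353441086621627 -25.377855454980274
```

Request:
apply_moves(moves=[[-0.002, 0.002, -0.03, 0], [-0.002, 0.002, -0.05, 0], [-0.002, 0.002, -0.05, 0], [-0.002, 0.002, -0.05, 0]])

```text
clock: 5.13
tcp_pos: [0.518, -0.2341, 0.0654]
tcp_rot: [-3.141, -0.001, 1.834]
wrist_force: [-0.4, 0.4, -0.0]
width: 0.0461
```

Request:
apply_moves(moves=[[0, 0, 0, 0], [0, 0, 0, 0], [0, 0, 0, 0], [0, 0, 0, 0], [0, 0, 0, 0], [0, 0, 0, 0], [0, 0, 0, 0], [0, 0, 0, 0], [0, 0, 0, 0], [0, 0, 0, 0]], grip=0, force=40)

```text
clock: 5.97
tcp_pos: [0.5184, -0.2343, 0.066]
tcp_rot: [3.141, 0.0, 1.834]
wrist_force: [0.2, -0.8, 0.9]
width: 0.0006
```

```bash
python3 -c "
from ov import *
run('d',{'scene':(100,330,60,290)})"
```

```text
[ 0.51837342 -0.23430244  0.06595216] [3.14149911e+00 4.18981905e-05 1.83382316e+00] 0.0005809677929690239 [ 0.20551389 -0.84957597  0.89406321] 5.9667
```

View pics/dscene.png

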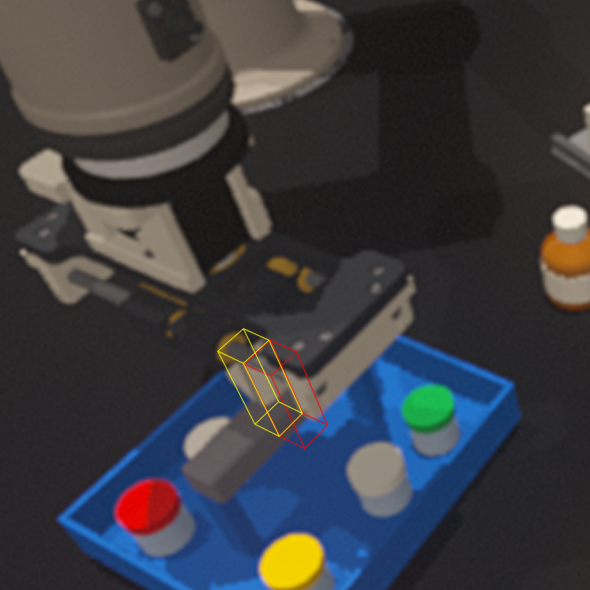

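```bash
python3 - <<'E'
from h import *
a=cv2.imread("pics/dscene_raw.png")
cv2.imwrite("pics/d2.png",cv2.resize(a[215:275,130:210],None,fx=9,fy=9,interpolation=cv2.INTER_CUBIC))
E
```

```text
(no output)
```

View pics/d2.png

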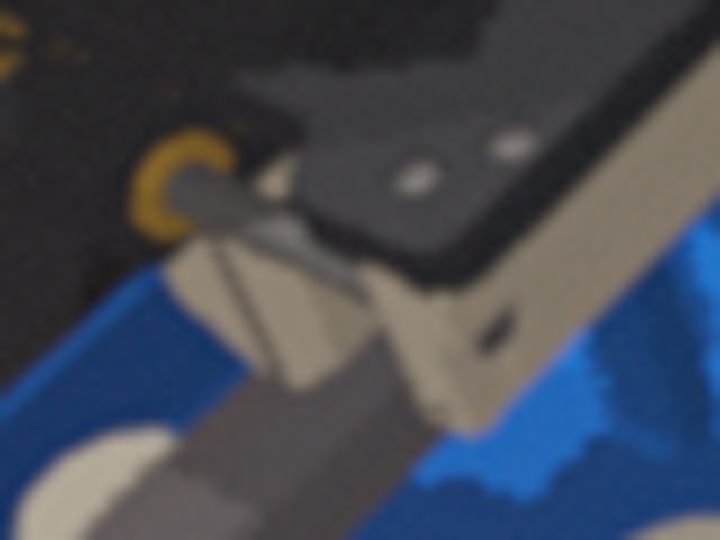

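```bash
python3 - <<'E'
from h import *
np.set_printoptions(precision=4,suppress=True)
b=vision.get_image("scene")
t=np.array([.5184,-.2343]);D=np.array([.966,.259]);E=np.array([-.259,.966])
for n,s in [("seam",(280,378)),("tip",(300,390)),("seamtop",(215,245))]:
    s=(np.array(s)+.5)/9+[130,215]
    for z in (.07,.08,.09,.1,.105,.11,.12,.13):
        v=ray(b,s,z)[0,:2]-t; print(n,z,"d,e mm",v@D*1e3,v@E*1e3)
E
```

```text
seam 0.07 d,e mm -25.377997176700593 1.8401331446966025
seam 0.08 d,e mm -16.917106113623305 -2.5794836610364507
seam 0.09 d,e mm -8.456215050546119 -6.999100466769449
seam 0.1 d,e mm 0.004676012531068164 -11.418717272502446
seam 0.105 d,e mm 4.235121544069711 -13.628525675368973
seam 0.11 d,e mm 8.465567075608355 -15.838334078235501
seam 0.12 d,e mm 16.926458138685547 -20.257950883968473
seam 0.13 d,e mm 25.387349201762834 -24.677567689701526
tip 0.07 d,e mm -20.45359166079964 1.4585885045091598
tip 0.08 d,e mm -12.099769042245688 -2.952732601162344
tip 0.09 d,e mm -3.745946423691626 -7.36405370683385
tip 0.1 d,e mm 4.607876194862415 -11.775374812505436
tip 0.105 d,e mm 8.784787504139445 -13.981035365341203
tip 0.11 d,e mm 12.961698813416472 -16.18669591817697
tip 0.12 d,e mm 21.315521431970527 -20.5980170238485
tip 0.13 d,e mm 29.66934405052458 -25.00933812952003
seamtop 0.07 d,e mm -57.43344485624597 18.7723072305322
seamtop 0.08 d,e mm -48.27559110184254 13.984544150916419
seamtop 0.09 d,e mm -39.11773734743919 9.196781071300716
seamtop 0.1 d,e mm -29.959883593035798 4.4090179916849745
seamtop 0.105 d,e mm -25.380956715834003 2.0151364518770487
seamtop 0.11 d,e mm -20.8020298386323 -0.37874508793079475
seamtop 0.12 d,e mm -11.644176084228855 -5.16650816754655
seamtop 0.13 d,e mm -2.486322329825571 -9.954271247162264
```

Request:
apply_moves(moves=[[0, 0, 0, 0], [0, 0, 0, 0], [0, 0, 0, 0], [0, 0, 0, 0], [0, 0, 0, 0], [0, 0, 0, 0], [0, 0, -0.03, 0], [0, 0, -0.06, 0], [0, 0, -0.09, 0], [0, 0, -0.12, 0], [0, 0, -0.14, 0], [0, 0, -0.14, 0], [0, 0, -0.14, 0]], grip=80)

```text
clock: 7.15
tcp_pos: [0.5182, -0.2342, 0.0375]
tcp_rot: [-3.141, -0.001, 1.834]
wrist_force: [-0.6, 0.4, 0.6]
width: 0.0729
```

```bash
python3 -c "
from ov import *
run('e',{'scene':(120,300,80,270)})"
```

```text
[ 0.51818913 -0.23419118  0.03752093] [-3.14113520e+00 -5.81927802e-04  1.83377378e+00] 0.07287506384447393 [-0.56057662  0.35474195  0.60624942] 7.15
```

View pics/escene.png

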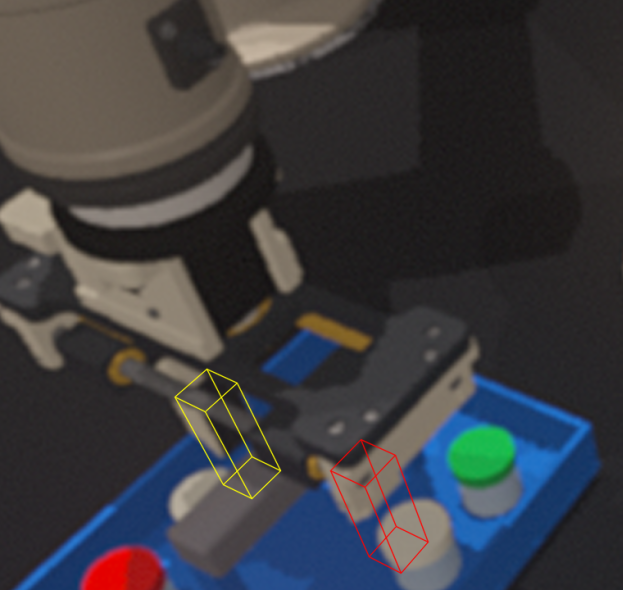

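Request:
apply_moves(moves=[[0, 0, -0.015, 0], [0, 0, -0.03, 0], [0, 0, -0.03, 0], [0, 0, -0.03, 0]])

```text
clock: 7.53
tcp_pos: [0.5182, -0.2342, 0.0318]
tcp_rot: [-3.141, -0.0, 1.834]
wrist_force: [-0.6, -0.3, -1.2]
width: 0.0732
```

Request:
apply_moves(moves=[[0, 0, 0, 0], [0, 0, 0, 0], [0, 0, 0, 0], [0, 0, 0, 0], [0, 0, 0, 0], [0, 0, 0, 0], [0, 0, 0, 0], [0, 0, 0, 0], [0, 0, 0, 0]], grip=0, force=40)

```text
clock: 8.28
tcp_pos: [0.5183, -0.2343, 0.0319]
tcp_rot: [-3.142, -0.0, 1.834]
wrist_force: [-0.2, 0.2, 0.5]
width: 0.0239
```

```bash
python3 -c "
from ov import *
run('f',{'scene':(120,300,80,270)})"
```

```text
[ 0.51831218 -0.23430639  0.03193273] [-3.14158230e+00 -9.07215640e-06  1.83380759e+00] 0.023908033914544588 [-0.18379699  0.19214984  0.51752031] 8.2833
```

View pics/fscene.png

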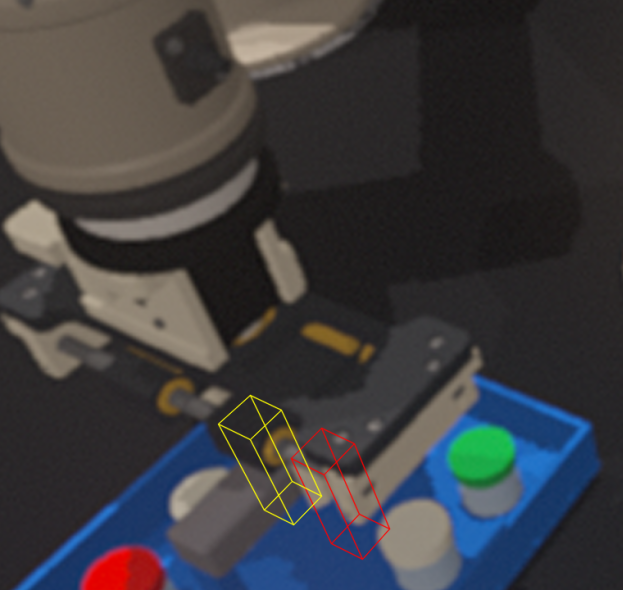

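Request:
apply_moves(moves=[[0, 0, 0.02, 0], [0, 0, 0.06, 0], [0, 0, 0.12, 0], [0, 0, 0.2, 0], [0, 0, 0.28, 0], [0, 0, 0.36, 0], [0, 0, 0.44, 0], [0, 0, 0.52, 0], [0, 0, 0.6, 0], [0, 0, 0.66, 0], [0, 0, 0.7, 0], [0, 0, 0.7, 0], [0, 0, 0.7, 0]])

```text
clock: 9.42
tcp_pos: [0.5182, -0.2342, 0.1718]
tcp_rot: [-3.142, -0.0, 1.834]
wrist_force: [0.8, 0.5, -4.9]
width: 0.0238
```

```bash
python3 -c "
from ov import *
run('g',{'scene':(20,330,0,290)})
print(monitor.read_state()['ft_torque'])"
```

```text
[ 0.51820073 -0.23415431  0.17184245] [-3.14158980e+00 -1.25866707e-04  1.83380872e+00] 0.023794991314250623 [ 0.78554243  0.48490959 -4.85663342] 9.4167
[-0.03208942  0.03718923  0.00711448]
```

View pics/gscene.png

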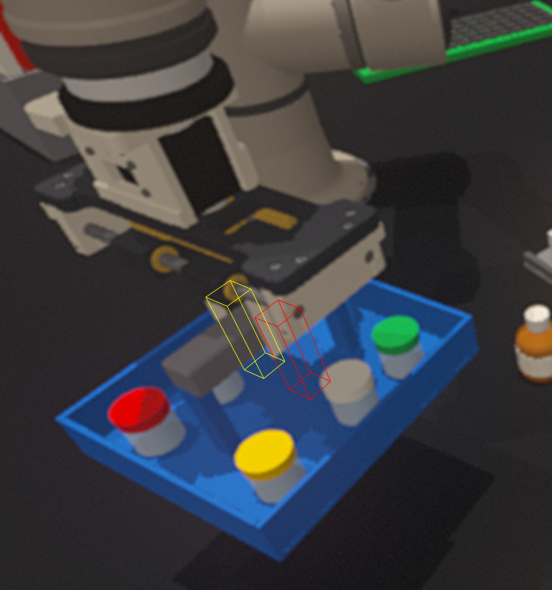

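Request:
apply_moves(moves=[[0, 0.03, 0, 0], [0, 0.1, 0, -0.01], [-0.01, 0.2, 0, -0.02], [-0.02, 0.3, 0, -0.03], [-0.03, 0.4, 0, -0.04], [-0.03, 0.5, 0, -0.05], [-0.04, 0.6, 0, -0.06], [-0.05, 0.7, 0, -0.07], [-0.06, 0.8, 0, -0.08], [-0.07, 0.9, 0, -0.09], [-0.08, 1, 0, -0.101]])

```text
clock: 10.38
tcp_pos: [0.5015, -0.0328, 0.1711]
tcp_rot: [-3.14, -0.0, 1.515]
wrist_force: [0.2, 0.3, -4.3]
width: 0.0237
```

Request:
apply_moves(moves=[[0, 0.1, 0, 0], [0, 0.2, 0, 0], [0, 0.3, 0, 0], [0, 0.4, 0, 0], [0, 0.5, 0, 0], [0, 0.6, 0, 0], [0, 0.7, 0, 0], [0, 0.8, 0, 0], [0, 0.9, 0, 0], [0, 1, 0, 0]])

```text
clock: 11.22
tcp_pos: [0.5014, 0.167, 0.1711]
tcp_rot: [-3.14, 0.0, 1.517]
wrist_force: [-1.1, -0.8, -4.5]
width: 0.0236
```

Request:
apply_moves(moves=[[0, 0.08, 0, 0], [0, 0.14, 0, 0], [0, 0.19, 0, 0], [0, 0.22, 0, 0], [0, 0.235, 0, 0], [0, 0.235, 0, 0], [0, 0.235, 0, 0], [0, 0.235, 0, 0]])

```text
clock: 11.88
tcp_pos: [0.5025, 0.212, 0.1719]
tcp_rot: [3.142, 0.0, 1.516]
wrist_force: [0.1, -0.2, -5.1]
width: 0.0239
```

```bash
python3 -c "
from ov import *
run('i',{'scene':(20,330,180,500),'top':(170,350,150,360)})
print(monitor.read_state()['ft_torque'])"
```

```text
[0.50245318 0.21200653 0.17194151] [3.14155828e+00 3.21267264e-04 1.51570984e+00] 0.023861190999746748 [ 0.07541535 -0.19169807 -5.13691519] 11.8833
[-0.09540081  0.06437909  0.0088028 ]
```

View pics/iscene.png

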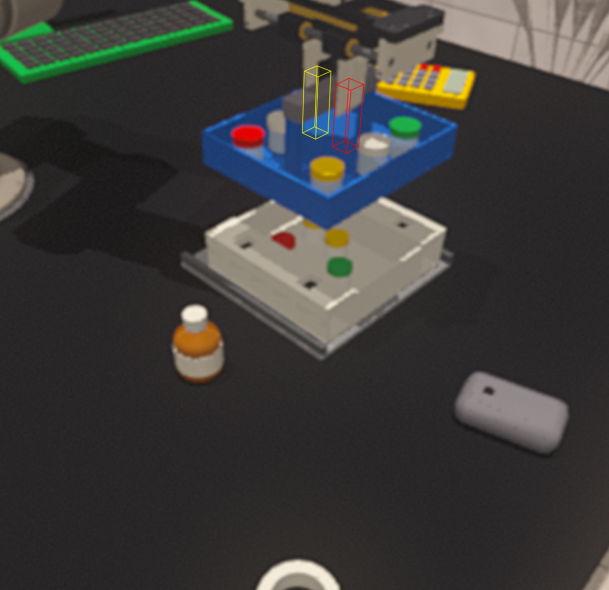

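View pics/itop.png

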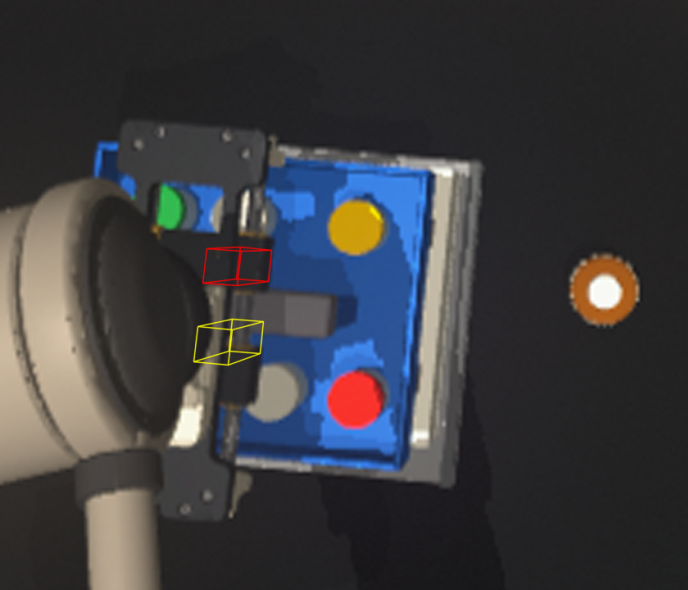

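```bash
python3 - <<'E'
import cv2
a=cv2.imread("pics/itop_raw.png")
cv2.imwrite("pics/i2.png",cv2.resize(a[205:325,170:300],None,fx=6,fy=6,interpolation=cv2.INTER_CUBIC)[:, :])
E
```

```text
(no output)
```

View pics/i2.png

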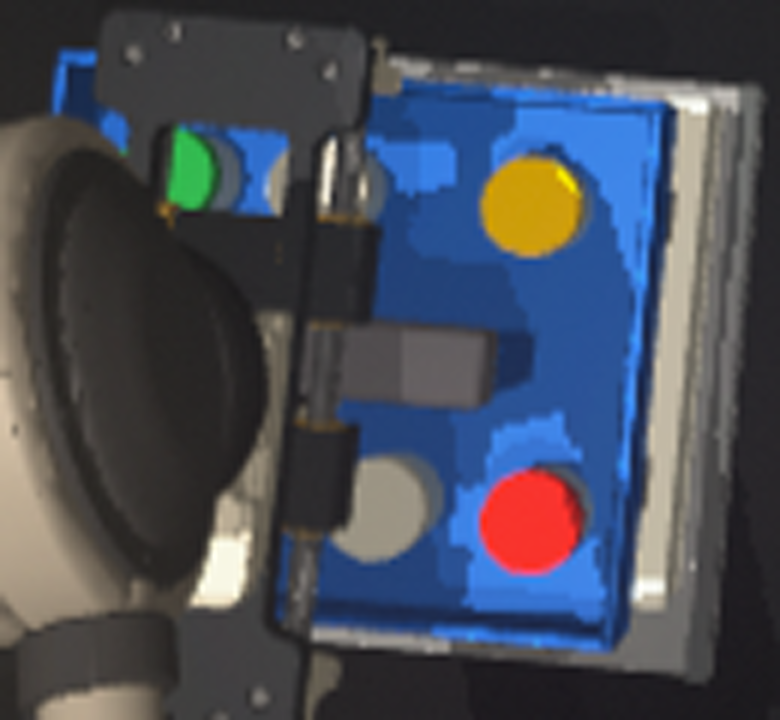

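```bash
python3 - <<'E'
from h import *
from scipy.optimize import least_squares
np.set_printoptions(precision=4,suppress=True)
p=vision.get_image("top"); s=monitor.read_state(); print(s["tcp_pos"],s["tcp_rot"][2]-np.pi/2,s["clock"])
z=s["tcp_pos"][2]+.052
px=(np.array([(62,48),(672,102),(616,650)])+.5)/6-.5+[170,205]
zr=z-.074+.036
L=np.array([(.088,.1,zr),(.088,-.1,zr),(-.088,-.1,zr)])
f=lambda q:(proj(p,np.c_[(L[:,:2]@R.from_euler("z",q[2]).as_matrix()[:2,:2].T)+q[:2],L[:,2]+q[3]])-px).ravel()
r=least_squares(f,[.5,.2,0,0]); print(r.x,r.fun)
g=lambda q:f([*q,0]); r=least_squares(g,[.5,.2,0]); print(r.x,r.fun)
E
```

```text
[0.5025 0.2122 0.172 ] -0.05504969017569383 12.0333
[ 0.5022  0.2103 -0.058  -0.002 ] [ 0.3424  0.0096 -0.3432 -0.3834  0.0033  0.3647]
[ 0.5022  0.2099 -0.058 ] [ 0.1724 -0.091  -0.2499 -0.4629  0.0753  0.5305]
```

Request:
apply_moves(moves=[[-0.003, 0.01, -0.04, 0], [-0.003, 0.01, -0.1, 0], [-0.003, 0.01, -0.16, 0], [-0.003, 0.01, -0.22, 0], [-0.003, 0.01, -0.27, 0], [-0.003, 0.01, -0.31, 0], [-0.003, 0.01, -0.34, 0], [-0.003, 0.01, -0.36, 0], [-0.003, 0.01, -0.37, 0], [-0.003, 0.01, -0.375, 0], [-0.003, 0.01, -0.375, 0], [-0.003, 0.01, -0.375, 0], [-0.003, 0.01, -0.375, 0]])

```text
clock: 13.12
tcp_pos: [0.5021, 0.2148, 0.0974]
tcp_rot: [3.141, -0.0, 1.517]
wrist_force: [-0.3, -0.5, -5.0]
width: 0.0234
```

```bash
python3 -c "
from ov import *
run('j',{'scene':(60,240,250,450)})
print(monitor.read_state()['ft_torque'])"
```

```text
[0.50206402 0.21479359 0.09737671] [ 3.14065773e+00 -2.78158038e-04  1.51653236e+00] 0.02343338217587403 [-0.29805215 -0.53800071 -4.95359319] 13.1167
[-0.05637879  0.03760287  0.0776032 ]
```

View pics/jscene.png

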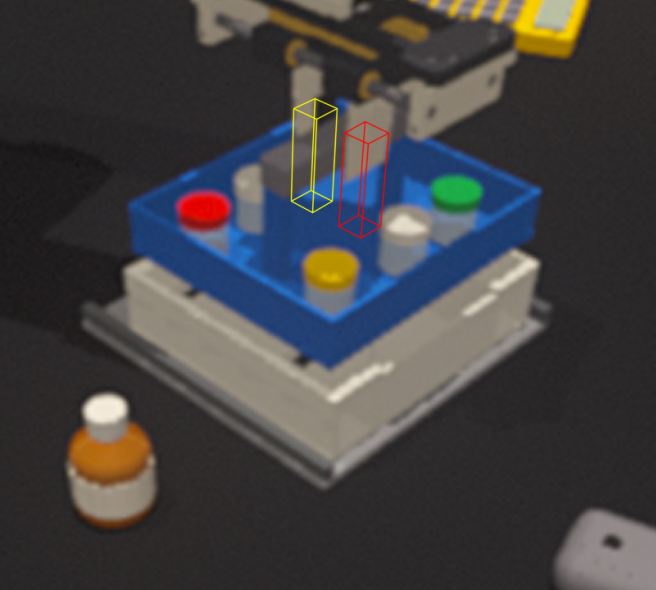

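Request:
apply_moves(moves=[[0, 0, -0.005, 0], [0, 0, -0.01, 0], [0, 0, -0.015, 0], [0, 0, -0.02, 0], [0, 0, -0.025, 0], [0, 0, -0.03, 0], [0, 0, -0.03, 0]])

```text
clock: 13.75
tcp_pos: [0.5016, 0.2147, 0.0906]
tcp_rot: [-3.141, 0.0, 1.517]
wrist_force: [-0.8, 0.5, -4.4]
width: 0.0238
```

Request:
apply_moves(moves=[[0, 0, -0.0025, 0], [0, 0, -0.005, 0], [0, 0, -0.0075, 0], [0, 0, -0.01, 0], [0, 0, -0.0125, 0], [0, 0, -0.0125, 0]])

```text
clock: 14.25
tcp_pos: [0.5017, 0.2147, 0.0883]
tcp_rot: [-3.141, 0.0, 1.517]
wrist_force: [0.1, 0.6, -4.6]
width: 0.0238
```

Request:
apply_moves(moves=[[0, 0, -0.0025, 0], [0, 0, -0.005, 0], [0, 0, -0.0075, 0], [0, 0, -0.01, 0], [0, 0, -0.0125, 0], [0, 0, -0.0125, 0]])

```text
clock: 14.75
tcp_pos: [0.5017, 0.2147, 0.0858]
tcp_rot: [-3.141, 0.0, 1.516]
wrist_force: [-0.6, -0.3, -4.7]
width: 0.0235
```

Request:
apply_moves(moves=[[0, 0, -0.0025, 0], [0, 0, -0.005, 0], [0, 0, -0.005, 0]])

```text
clock: 15.0
tcp_pos: [0.5017, 0.2147, 0.0848]
tcp_rot: [-3.142, 0.0, 1.517]
wrist_force: [-0.1, -0.2, -5.5]
width: 0.0239
```

Request:
apply_moves(moves=[[0, 0, -0.0025, 0], [0, 0, -0.005, 0], [0, 0, -0.0075, 0], [0, 0, -0.01, 0], [0, 0, -0.0125, 0], [0, 0, -0.015, 0], [0, 0, -0.015, 0]])

```text
clock: 15.58
tcp_pos: [0.5017, 0.2147, 0.0818]
tcp_rot: [-3.141, 0.0, 1.517]
wrist_force: [-0.3, 0.3, -4.0]
width: 0.0237
```

Request:
apply_moves(moves=[[0, 0, -0.0025, 0], [0, 0, -0.005, 0], [0, 0, -0.005, 0], [0, 0, -0.005, 0]])

```text
clock: 15.92
tcp_pos: [0.5018, 0.2147, 0.0809]
tcp_rot: [3.142, 0.0, 1.517]
wrist_force: [-0.2, 0.2, -4.2]
width: 0.0243
```

Request:
apply_moves(moves=[[0, 0, -0.0025, 0], [0, 0, -0.0025, 0], [0, 0, -0.0025, 0]])

```text
clock: 16.17
tcp_pos: [0.5018, 0.2147, 0.0804]
tcp_rot: [3.142, 0.0, 1.517]
wrist_force: [-1.0, -0.7, -4.3]
width: 0.0235
```

Request:
apply_moves(moves=[[0, 0, -0.0025, 0], [0, 0, -0.0025, 0], [0, 0, -0.0025, 0]])

```text
clock: 16.42
tcp_pos: [0.5018, 0.2147, 0.0799]
tcp_rot: [3.142, 0.0, 1.517]
wrist_force: [0.2, -0.0, -5.0]
width: 0.0235
```

```bash
python3 -c "
from ov import *
run('k',{'scene':(60,240,250,450)})"
```

```text
[0.50177519 0.21470454 0.07992087] [3.14153109e+00 1.76539122e-05 1.51651229e+00] 0.023498304603607283 [ 0.24643573 -0.04311559 -5.04622415] 16.4167
```

View pics/kscene.png

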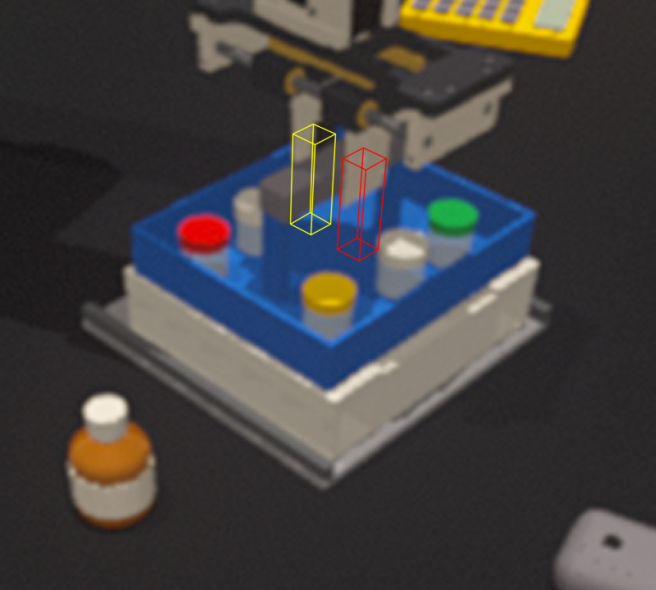

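Request:
apply_moves(moves=[[0, 0, -0.0025, 0], [0, 0, -0.0025, 0], [0, 0, -0.0025, 0]])

```text
clock: 16.72
tcp_pos: [0.5018, 0.2147, 0.0799]
tcp_rot: [3.141, -0.0, 1.517]
wrist_force: [-2.9, -0.0, 2.7]
width: 0.0237
```

Request:
apply_moves(moves=[[0, 0, -0.0025, 0], [0, 0, -0.0025, 0], [0, 0, -0.0025, 0]])

```text
clock: 16.97
tcp_pos: [0.5018, 0.2147, 0.0799]
tcp_rot: [3.141, -0.0, 1.517]
wrist_force: [-4.2, -1.6, 6.0]
width: 0.0236
```

Request:
apply_moves(moves=[[0, 0, 0.0025, 0], [0, 0, 0.0025, 0], [0, 0, 0.0025, 0]])

```text
clock: 17.22
tcp_pos: [0.5018, 0.2147, 0.0799]
tcp_rot: [3.141, -0.0, 1.517]
wrist_force: [-3.6, -0.4, 5.8]
width: 0.0236
```

Request:
apply_moves(moves=[[0, 0, 0, 0], [0, 0, 0, 0], [0, 0, 0, 0], [0, 0, 0, 0], [0, 0, 0, 0], [0, 0, 0, 0], [0, 0, 0, 0], [0, 0, 0, 0]], grip=70)

```text
clock: 17.88
tcp_pos: [0.5018, 0.2147, 0.0794]
tcp_rot: [3.141, 0.0, 1.517]
wrist_force: [0.7, -0.9, 0.0]
width: 0.0635
```

```bash
python3 -c "
from ov import *
run('l',{'scene':(60,240,250,450)})"
```

```text
[0.50179568 0.21471193 0.07941178] [3.14148288e+00 2.38432484e-05 1.51654629e+00] 0.06349761577539817 [ 0.65813988 -0.92446723  0.00521073] 17.8833
```

View pics/lscene.png

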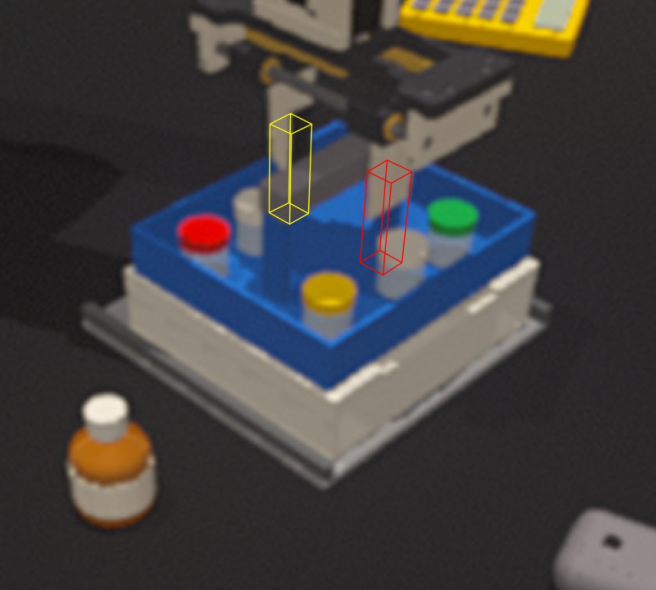

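Released; the blue tray did not move between the last two pictures. Now I'll retreat straight up, then step aside for a final look.

Request:
apply_moves(moves=[[0, 0, 0.03, 0], [0, 0, 0.1, 0], [0, 0, 0.2, 0], [0, 0, 0.3, 0], [0, 0, 0.4, 0], [0, 0, 0.5, 0], [0, 0, 0.6, 0], [0, 0, 0.7, 0], [0, 0, 0.8, 0], [0, 0, 0.8, 0]])

```text
clock: 18.77
tcp_pos: [0.5036, 0.2152, 0.2441]
tcp_rot: [3.134, -0.002, 1.517]
wrist_force: [0.2, -0.5, 0.3]
width: 0.0642
```

Request:
apply_moves(moves=[[-0.1, 0.15, 0, 0], [-0.2, 0.3, 0, 0], [-0.3, 0.45, 0, 0], [-0.4, 0.6, 0, 0], [-0.5, 0.75, 0, 0], [-0.6, 0.9, 0, 0], [-0.65, 1, 0, 0], [-0.65, 1, 0, 0], [-0.65, 1, 0, 0]])

```text
clock: 19.52
tcp_pos: [0.3709, 0.4153, 0.2388]
tcp_rot: [-3.141, 0.001, 1.519]
wrist_force: [0.1, -1.2, 0.4]
width: 0.0642
```

```bash
python3 -c "
from ov import *
run('m',{'scene':(60,240,250,450),'top':(180,340,160,340)})
for n,t in (('top','pillbottle_mid'),('top','mouse_mid'),('top','taperoll_mid')): 
  p=vision.get_image(n); print(t,[(np.round(d['xyz'],4),round(d['p'],2)) for d in spotter.find_in(p,t)][:2])
"
```

```text
[0.37085907 0.41527463 0.23881321] [-3.14118658e+00  9.06837586e-04  1.51916415e+00] 0.06415940959382634 [ 0.101169   -1.2139592   0.35537882] 19.5167
pillbottle_mid [(array([ 0.5076, -0.0006,  0.0515]), 0.66)]
mouse_mid [(array([0.785 , 0.1466, 0.0299]), 0.6)]
taperoll_mid [(array([ 0.7648, -0.1322,  0.0233]), 0.56)]
```

View pics/mscene.png

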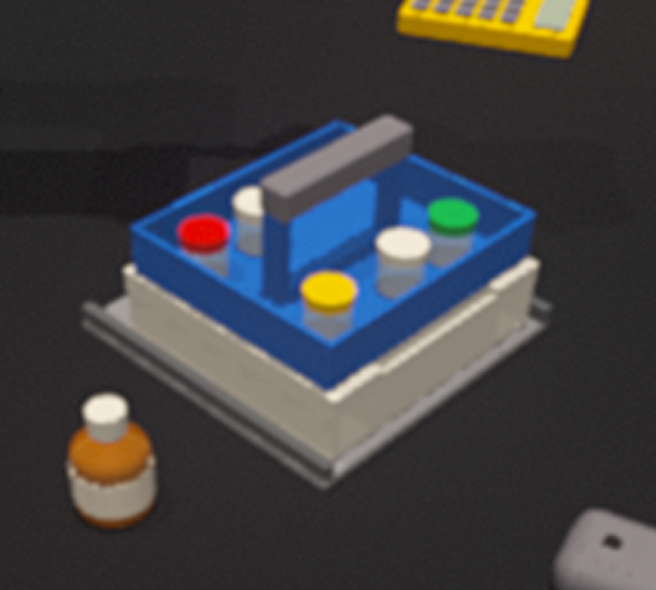

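View pics/mtop.png

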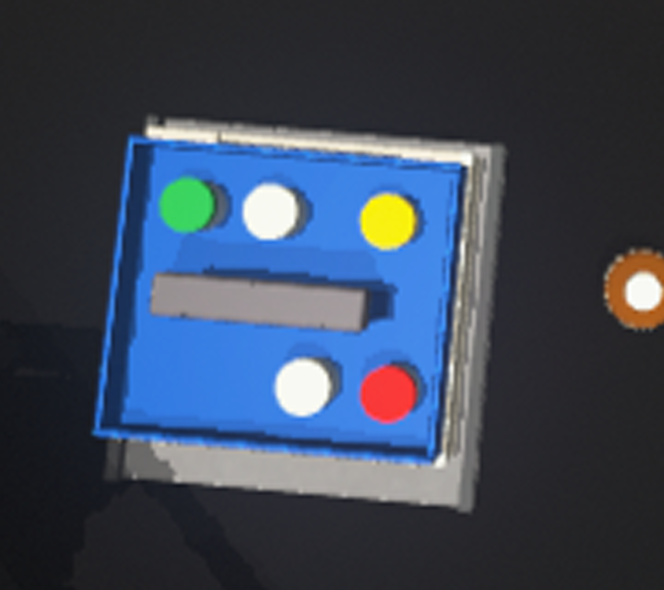

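```bash
python3 - <<'E'
from h import *
from scipy.optimize import least_squares
np.set_printoptions(precision=4,suppress=True)
p=vision.get_image("top"); k=590/640*4
px=(np.array([(130,137),(467,165),(437,462),(95,435)])+.5)/k-.5+[160,180]
L=np.array([(.088,.1,.0),(.088,-.1,0),(-.088,-.1,0),(-.088,.1,0)])
f=lambda q:(proj(p,R.from_euler("xyz",[0,0,q[2]]).apply(L)+[q[0],q[1],q[3]])-px).ravel()
r=least_squares(f,[.5,.2,0,.09]); print(r.x,r.fun)
r=least_squares(lambda q:f([*q,.094]),[.5,.2,0]); print(r.x,r.fun)
q=cv2.imread("pics/mscene_raw.png"); s=vision.get_image("scene")
im=cv2.resize(s["image"],None,fx=4,fy=4)
M=R.from_euler("z",-.054)
for B in ((L+[0,0,.094]),(L*[.012/.088,.6,1]+[0,0,.143])):
    U=(proj(s,M.apply(B)+[.5018,.2135,0])*4).astype(int); cv2.polylines(im,[U.reshape(-1,1,2)],True,(0,255,0),1,cv2.LINE_AA)
cv2.imwrite("pics/n.png",im[240:800,1060:1860])
E
```

```text
[ 0.5011  0.2122 -0.0538  0.0928] [ 0.4477 -0.3499 -0.7261 -0.627  -0.1405  0.8272  0.4183  0.1268]
[ 0.5012  0.2119 -0.0538] [ 0.3894 -0.4159 -0.6561 -0.6826 -0.0802  0.8898  0.3447  0.177 ]
```

View pics/n.png

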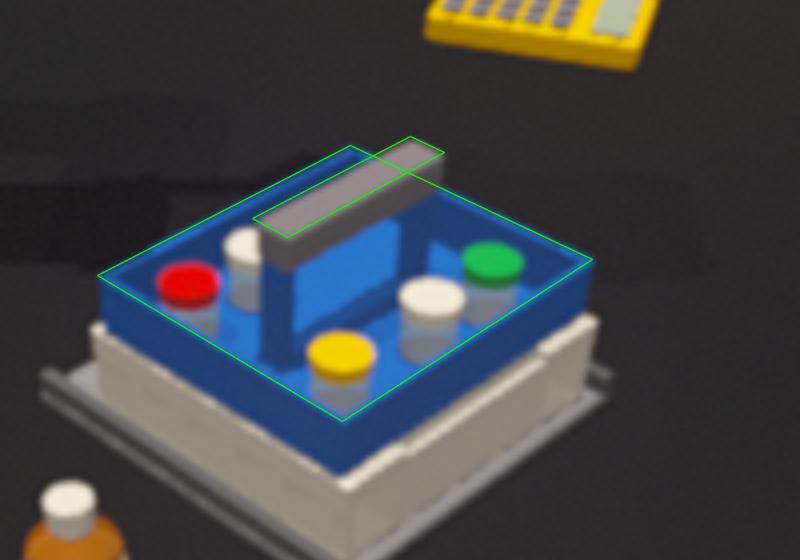

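The projected outline of a fully seated tray lies on the rim and bar to within 1–2 px: rim corners (98,275), (592,260), (342,421) and bar top about (350,190) in the crop. It is seated and level, so I'm handing in.

```bash
python3 -c "
from h import *
print(monitor.read_state()['clock']); print(env.close_job())"
```

```text
20.0167
the job is handed in; nothing more can be done
None
```

The blue tray is stacked on the white tray with its lugs in the sockets. It is released, and I handed the job in at 20.0 s. No verdict was reported.

**Grasp:** My first grip closed on nothing, just above the bar. The fingertips are really about 34 mm above where the robot reports its TCP. I measured that in the camera image, lowered the gripper by that amount, and the next grip closed at 23.9 mm, matching the 24 mm bar.

**Placing:** I found the four sockets in the top picture, with the white tray's centre at about (0.502, 0.213) and turned -0.054 rad. The lugs went in on the first try, and I felt no contact until the tray reached its seat at the expected height. The contact force there was about 11 N (limit 35 N).

**Last checks:**
- **Seating:** The top picture puts the tray at (0.501, 0.212), turned -0.054 rad. The rim height fits at 93 mm, against 94 mm expected. The outline of a fully seated, level tray lies on the rim and bar in the scene picture.
- **Bystanders:** The bottle, mouse and tape roll are within 5 mm of their first readings, which is about the detector's own error.
- **Disagreements:** The camera and the arm differed by about 2–3 mm in y. That is inside the sockets' play of 4 mm to each side in y. I did not measure the tray's offset along the dock separately.

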